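# Set a culture plate up for counting

### The arm

A 7-joint arm with a two-finger parallel gripper is mounted at the origin on a cart in front of the work surface, level with it; the furniture and walls round the work are solid. World frame = base frame: x ahead of the robot, y to its left, z up, the work surface at z = 0. Lengths are in mm, angles in rad, forces in N, time in s.
With the tool pointing down it reaches from about 400 to 900 mm from the base axis. Payload 5.6 kg.
Tool frame: the origin (TCP) lies midway between the tips of the shut fingers; the grasp point (between the pads) lies 19 mm behind it; x points along the fingers, y is the direction in which the jaws open and shut, and the axes are right-handed (so a half turn about x gives the same grasp; the last joint's range is limited). The gripper opens to 92 mm and grips with 3 to 60 N. Pads are 20 mm wide; open, the fingers measure 128 mm over their backs; the gripper's body (75 mm by 189 mm) begins 69 mm behind the grasp point.
Start: joints at [-1.381, 0.468, -0.012, 1.603, 0.006, 1.071, -0.056], TCP at [149.999, 632.463, 214.592] pointing down, gripper open.
Joint ranges: [-2.53, 2.53], [-0.31, 2.02], [-1.57, 1.55], [0.28, 2.44], [-1.29, 4.43], [0.15, 1.84], [-2.92, 2.92]. Speed limits (rad/s): [2.57, 2.57, 3.14, 3.14, 3.14, 3.14, 3.14].

### API

Orientations are given as a rotation vector (axis times angle).
In Python, from cell import robot, grip, kin, viewer gives the robot as it stands. Calls block until the motion is done:
- robot.movep(position, orientation): joint-space move of the TCP to a pose.
- robot.servo_line(position, feed=150, rotation=None): straight line of the TCP; rotation=None keeps the orientation; feed is the mean speed in mm/s.
- robot.goto_joints(angles): joint-space move.
- grip(opening, newtons=None): opening from 0.0 (shut) to 1.0 (fully open); newtons is the grip in N (None keeps the last); returns when the fingers have stopped.
- robot.hold(seconds).
- kin.ik(position, orientation): joint angles nearest the present ones, or None.
- robot.observe(): the state.
- viewer.read_camera(name): name is "side" or "top"; returns the picture (420x560x3 uint8, red, green, blue); there is no depth.
- viewer.camera_info(name): a dict with "camera_matrix" (3x3 intrinsics, pixels), "R" (3x3) and "t" (3): a world point X has camera coordinates R X + t. Camera axes: x right, y down, z forward; pixel columns grow to the right and rows downward; lengths in mm; the calibration is good to about 2 mm. A picture is of the moment at which its call begins. camera_info takes no time and is no camera call.
A pose or a line that the arm cannot do raises robot.IKError and nothing moves.
- robot.job_done(): hands the job in, once; it reports no verdict.
Trained networks look in the newest picture that a camera, given by its name, has taken for a name from the list of things; names that differ only in an ending like _2 or _b are one class to them, and where a whole thing is asked for, a point or a joint stands for the part that bears it (a point fixed in the world has none). Each returns a list of dicts, best first, with "confidence" (0 to 1); they miss things now and then, are a little off and sometimes report something else, mostly with a low value. They report only what shows in the picture. A call takes as long as a camera call. They do not tell look-alikes from the thing itself.
- viewer.silhouettes(name, camera): "mask" (420x560 bool, what is visible of it).
- viewer.pinpoint(name, camera): "at" ([x, y, z] in mm, in the coordinates of the camera as it stood for that picture, good to about 4 mm: a listed point, or the origin of a listed thing).
The state is a dict: "t": time; "joints": joint angles; "joint_velocities": joint speeds; "joint_torque": joint torques, N m; "tcp_pos": TCP position; "tcp_rot": TCP orientation; "contact_force": force on the tool from outside, world axes, zero at the start; "wrist_torque": the same for the moment, N m; "grip_width": opening from 0.0 (shut) to 1.0 (fully open).
Only numpy, scipy, OpenCV 4.12 (cv2) and the standard library are available. Lean on these libraries where they do the work, as an engineer would, in place of code of your own. Each camera call takes 0.05 s, during which the arm holds its last target. There are 200 camera calls.

### The job

Set the culture plate up for counting on the colony counter: push it along the deck with the fingertips, without picking it up, until it drops into the round recess and lies flat in it; then push the magnifying lens round on its arm until it meets its stop above the plate. Leave the cup, the marker pen and the little bottle beside the counter where they are.

Things in the scene. Friction and masses are not known exactly. Their poses are not given: they have to be found in the camera images.
- counter: colony counter, a low white housing with grey deck, fixed on the bench. Origin: centre of its underside; +x to its back, +y to its left, z up. Flat deck 50 mm above the bench: x -66 to +75, y -125 to +125 mm. In front, x -100 to -54, a lower ledge (32 mm high) with display and keys. At x 57, y -107 an upright steel post, 14 mm thick (foot 26 mm), carries the lens arm
- stage_centre (a point): centre of the floor of the round recess: 97 mm across, 5 mm deep, floor 45 mm above the bench, at the counter's x 0, y -40 mm; axes as the counter's. Its right (-y) half is lined by a half-round collar, 94 mm across inside, 5 mm thick, 7 mm high above the deck: it stops a plate pushed towards -y right over the recess. The left half of the edge is level with the deck
- plate: closed culture plate: a flat clear round dish with dark red filling, 90 mm in diameter, 15 mm high, about 60 g, loose on the deck to the left (+y) of the recess, its centre 58 to 100 mm from the recess's. Origin: centre of its underside, z up. The lid cannot come off. The three stacked plates on the bench are not part of the job
- lens_arm (a joint): swing of the lens arm about the post's upright axis, rad: 0 = at its firm stop, lens right above the recess; grows anticlockwise seen from above, as the lens is swung out to the counter's right (-y) side, where it starts (1.4 to 1.9). It stays where it is left and turns under about 0.5 N at the lens
- lens_centre (a point): centre of the lens, a disc in a black ring, 96 mm in diameter and 12 mm thick, level, 136 mm above the bench (underside at 130 mm, top at 142 mm), 88 mm from the post's axis; push it on the outside of its ring
- specimen_cup: specimen cup with a white lid, 52 mm in diameter, 56 mm high, loose on the bench to the left of the counter; origin: centre of its underside
- marker: black marker pen lying on the bench to the left of the counter, 135 mm long, 16 mm thick; origin under its middle
- oil_bottle: little white-capped bottle, 24 mm in diameter, 55 mm high, loose on the bench to the right of the counter; origin: centre of its underside
Not all that is in view belongs to the job. Of the things that look like the plate, the larger one is meant.

How it is judged:
By the outcome, as a careful person would: the job done as asked, in the order asked, and still so for the second after the job is handed in, with the robot touching nothing.
It also fails if it takes over 54 s, if anything falls off the work surface, if the arm or the gripper's body presses on something with over 40 N, if the wrist force passes 120 N, or if a joint passes its speed limit or range.

## Working session

There is one attempt and no reset: what is moved stays moved. The work goes in short steps, each a Python script; the robot and the scene stay as the last script left them, time stands still between calls to the robot, and variables do not carry over. Pictures are saved under pics/ and viewed, about 8 in all and at most 12, crops included, and the job is handed in when it is done.

```bash
ls; mkdir -p pics; cat > h.py <<'E'
from cell import robot, grip, kin, viewer
import numpy as np, cv2
def shot(cam,fn):
    im=viewer.read_camera(cam); cv2.imwrite('pics/'+fn,im[:,:,::-1]); return im
def world(p,cam):
    c=viewer.camera_info(cam); return np.array(c['R']).T@(np.array(p)-np.array(c['t']))
def proj(X,cam):
    c=viewer.camera_info(cam); q=np.array(c['camera_matrix'])@(np.array(c['R'])@np.array(X)+np.array(c['t'])); return q[:2]/q[2]
def ray(px,z,cam):
    c=viewer.camera_info(cam); R=np.array(c['R']);t=np.array(c['t'])
    d=R.T@np.linalg.inv(np.array(c['camera_matrix']))@np.array([px[0],px[1],1.]); o=-R.T@t
    return o+d*(z-o[2])/d[2]
E
python3 - <<'E'
from h import *
a=shot('top','a_top.png'); b=shot('side','a_side.png')
cv2.imwrite('pics/a.png',np.vstack([a,b])[:,:,::-1][:, :])
for cam in('top','side'):
  for n in('counter','stage_centre','plate','lens_centre','specimen_cup','marker','oil_bottle'):
    for d in viewer.pinpoint(n,cam)[:3]:
      w=world(d['at'],cam); print(cam,n,round(d['confidence'],2),w.round(0),proj(w,cam).round(0))
s=robot.observe(); print(s['t'],s['tcp_rot'],s['contact_force'])
E
```

```text
pics
top counter 0.94 [477. 124.  -0.] [290. 240.]
top stage_centre 0.76 [474.  83.  38.] [308. 239.]
top plate 0.94 [477. -96.   3.] [389. 282.]
top plate 0.75 [477. 172.  50.] [269. 218.]
top lens_centre 0.85 [457. -55. 135.] [376. 246.]
top lens_centre 0.71 [474. 125.  -3.] [289. 242.]
top specimen_cup 0.69 [553. 327.  -0.] [225. 181.]
top marker 0.66 [454. 335.   4.] [198. 210.]
top oil_bottle 0.64 [400. -19.  -1.] [338. 298.]
side counter 0.88 [479. 122.  -3.] [274. 252.]
side stage_centre 0.78 [470.  82.  44.] [277. 244.]
side plate 0.87 [ 480. -100.   -1.] [321. 321.]
side plate 0.73 [478. 175.  50.] [265. 220.]
side lens_centre 0.57 [456. -53. 130.] [300. 246.]
side specimen_cup 0.77 [551. 330.  -3.] [270. 203.]
side marker 0.53 [454. 339.  -2.] [234. 208.]
side oil_bottle 0.6 [403. -18.  -6.] [263. 304.]
0.8 [ 0.1829087   1.56295298 -0.18279587] [-0.38611966 -0.21387181  0.40689461]
```

View pics/a_top.png

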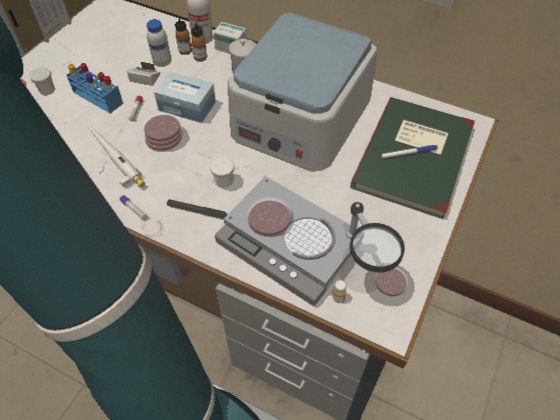

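View pics/a_side.png

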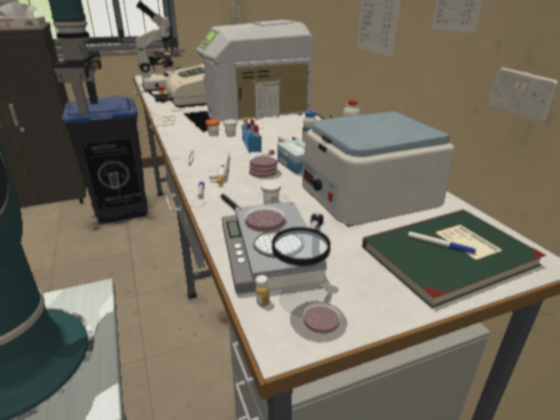

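```bash
python3 - <<'E'
from h import *
from scipy.spatial.transform import Rotation as Ro
a=cv2.imread('pics/a_top.png')
c=cv2.resize(a[140:310,200:430],None,fx=3.4,fy=3.4,interpolation=cv2.INTER_CUBIC); cv2.imwrite('pics/crop1.png',c)
print(Ro.from_rotvec(robot.observe()['tcp_rot']).as_matrix().round(2))
for cam in('top','side'):
  viewer.read_camera(cam)
  for d in viewer.silhouettes('plate',cam)[:3]:
    m=d['mask'].astype('uint8'); e=max(cv2.findContours(m,0,1)[0],key=cv2.contourArea)[:,0]
    z=58 if 200<e[:,1].mean()<235 else 8
    W=np.array([ray(p,z,cam) for p in e])
    print(cam,d['confidence'],e.mean(0),'mid',(W.min(0)+W.max(0))/2,'size',W.max(0)-W.min(0))
  for d in viewer.silhouettes('counter',cam)[:1]:
    m=d['mask'].astype('uint8'); cv2.imwrite(f'pics/cm_{cam}.png',m*255)
# predicted counter corners yaw0
for p in [(477,123)]:
  for q in [(75,125),(75,-125),(-66,125),(57,-107)]: print(q,proj([p[0]+q[0],p[1]+q[1],50],'top').round(0),proj([p[0]+q[0],p[1]+q[1],50],'side').round(0))
for px in [(270,150),(308,158),(231,122)]: print(px,ray(px,0,'top').round(0))
E
```

```text
[[ 0.    0.23  0.97]
 [ 0.    0.97 -0.23]
 [-1.    0.    0.  ]]
top 0.91 [269.63333333 216.025     ] mid [478.32865329 171.33551042  58.        ] size [9.64972825e+01 9.31822521e+01 2.27373675e-13]
top 0.84 [391.42222222 281.98888889] mid [478.88255893 -99.05876196   8.        ] size [6.82048535e+01 6.48324126e+01 2.27373675e-13]
top 0.57 [372.39378238 238.4507772 ] mid [555.23042357 -29.96449242   8.        ] size [1.49915781e+02 1.43079086e+02 2.27373675e-13]
side 0.78 [264.2371134  218.24742268] mid [475.56103085 170.1831834   58.        ] size [9.09819288e+01 1.07280418e+02 5.68434189e-14]
side 0.6 [321.25252525 318.03030303] mid [ 479.42453365 -100.8489603     8.        ] size [6.71108657e+01 7.08541684e+01 1.13686838e-13]
(75, 125) [254. 179.] [283. 199.]
(75, -125) [362. 223.] [333. 256.]
(-66, 125) [221. 228.] [226. 210.]
(57, -107) [350. 226.] [320. 253.]
(270, 150) [683. 280.   0.]
(308, 158) [702. 188.  -0.]
(231, 122) [721. 410.   0.]
```

View pics/crop1.png

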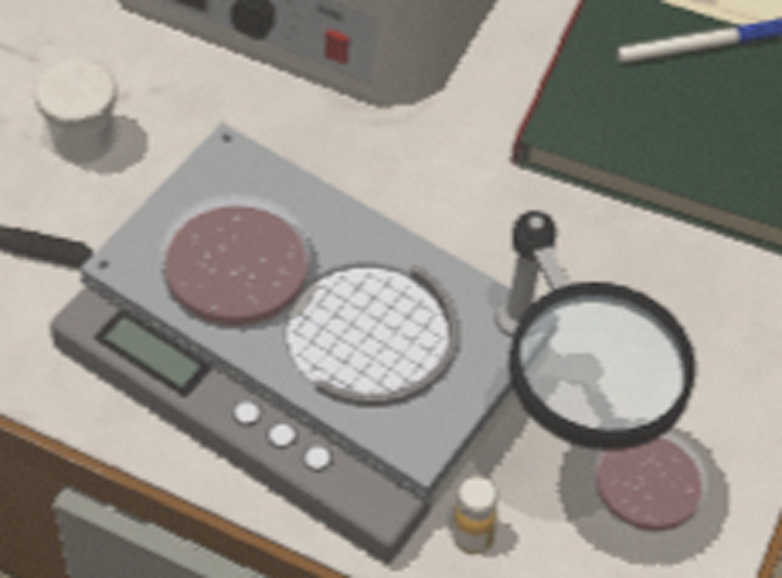

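```bash
python3 - <<'E'
from h import *
f=lambda u,v:(200+u/3.4,140+v/3.4)
P={k:ray(f(*px),z,'top')[:2] for k,(px,z) in dict(BL=((223,125),50),FL=((82,280),50),FR=((424,493),50),LBL=((52,340),32),col_b=((415,272),57),col_f=((318,386),57),foot=((509,320),51)).items()}
for k,v in P.items(): print(k,v.round(1))
src=np.array([[75,125],[-66,125],[-66,-125]],float); dst=np.array([P['BL'],P['FL'],P['FR']])
sc=src-src.mean(0);dc=dst-dst.mean(0)
z=((sc[:,0]-1j*sc[:,1])*(dc[:,0]+1j*dc[:,1])).sum(); yaw=np.angle(z);
R=np.array([[np.cos(yaw),-np.sin(yaw)],[np.sin(yaw),np.cos(yaw)]]);o=dst.mean(0)-R@src.mean(0)
print('scale',abs(z)/(sc**2).sum(),'yaw',yaw,'o',o,'res',(src@R.T+o-dst).round(1))
print('stage',o+R@[0,-40],'post',o+R@[57,-107])
pl=np.array([477,171.5]);print('plate in stage frame',R.T@(pl-o-R@[0,-40]))
l=np.array([456.5,-54]);v=R.T@(l-o)-np.array([57,-107]);print('lens rel post',v,np.hypot(*v))
v0=np.array([-57,67]);print('arm angle',np.angle((v[0]+1j*v[1])/(v0[0]+1j*v0[1])))
for q in [(550.8-0,0)]: pass
for n,px in dict(bathcorner=(380,105),bathleft=(120,5)).items(): print(n,ray(f(*px),0,'top').round(0))
E
```

```text
BL [569.5 229.9]
FL [425.3 248.4]
FR [388.6   7.7]
LBL [389.8 249.7]
col_b [516.9  72. ]
col_f [419.6  88.4]
foot [514.8   9.8]
scale 0.992963405648036 yaw -0.1575065678491501 o [473.35813852 117.86975594] res [[-2.5 -0.4]
 [ 2.5  3.3]
 [-0.  -2.9]]
stage [467.08389333  78.36489741] post [512.86895605   3.25345999]
plate in stage frame [-4.81545195 93.53762841]
lens rel post [-46.69063471 -65.3865622 ] 80.34561522675808
arm angle 1.816558338812066
bathcorner [670. 164.   0.]
bathleft [669. 367.   0.]
```

The candidates are the deck plate at (269,216), about 92 mm wide, the small dish on the bench at (391,282), about 67 mm, and the stack at (162,132). The crop confirms the deck plate is the one meant: it is the largest and lies on the deck left of the recess. The lens is swung out to the right and the front faces the robot. I'll push with partly open fingers as a cradle and stop short of the tipping point.

```bash
cat >> h.py <<'E'
from scipy.spatial.transform import Rotation as Ro
def down(yv):   # tool x down, tool y along horizontal yv
    y=np.array([yv[0],yv[1],0.]);y/=np.linalg.norm(y);x=np.array([0,0,-1.])
    return Ro.from_matrix(np.c_[x,y,np.cross(x,y)]).as_rotvec()
E
python3 - <<'E'
from h import *
pl=np.array([477,172.]);st=np.array([470,81.]);d=(st-pl)/np.linalg.norm(st-pl); n=np.array([-d[1],d[0]])
best=None
for s in(1,-1):
    r=down(s*n); q=kin.ik([*(pl-d*68),130],r)
    print(s,None if q is None else np.round(q,2))
    if q is not None:
        c=np.abs(np.array(q)-robot.observe()['joints']).max()
        if best is None or c<best[0]: best=(c,r)
r=best[1]
grip(0.43); robot.movep([*(pl-d*68),130],r); t1=robot.observe()['t']
robot.servo_line([*(pl-d*68),54.5],150)
f0=robot.observe()['contact_force']
print(t1,robot.observe()['t'],f0)
robot.servo_line([*(st-d*(50+24)),54.5],60)
s=robot.observe(); print(s['t'],s['contact_force']-f0,s['tcp_pos'],s['grip_width'])
a=shot('top','b_top.png'); 
cv2.imwrite('pics/b.png',cv2.resize(a[150:310,200:400],None,fx=3.75,fy=3.75,interpolation=cv2.INTER_CUBIC))
for cam in('top','side'):
  if cam=='side': shot('side','b_side.png')
  for n in('plate','stage_centre'):
    for D in viewer.pinpoint(n,cam)[:2]: print(cam,n,D['confidence'],world(D['at'],cam).round(1))
E
```

```text
1 [-0.91  0.41  0.48  1.97 -0.25  0.81 -0.37]
-1 [-0.4   0.4  -0.15  1.94  0.08  0.81  2.47]
3.875 4.525 [0.26262647 0.07117994 0.5127755 ]
6.1 [-0.96939652  0.85631022 -1.44355211] [475.54325517 154.91031881  54.37449605] 0.43076141655983297
top plate 0.63 [470.  102.8  52.6]
top plate 0.55 [474.5 -98.1   4.9]
top stage_centre 0.28 [457.3 -54.5 135.4]
side plate 0.93 [ 481.2 -101.5   -1.1]
side plate 0.75 [469.1 108.1  49.3]
side stage_centre 0.62 [469.1  83.4  45.5]
```

View pics/b.png

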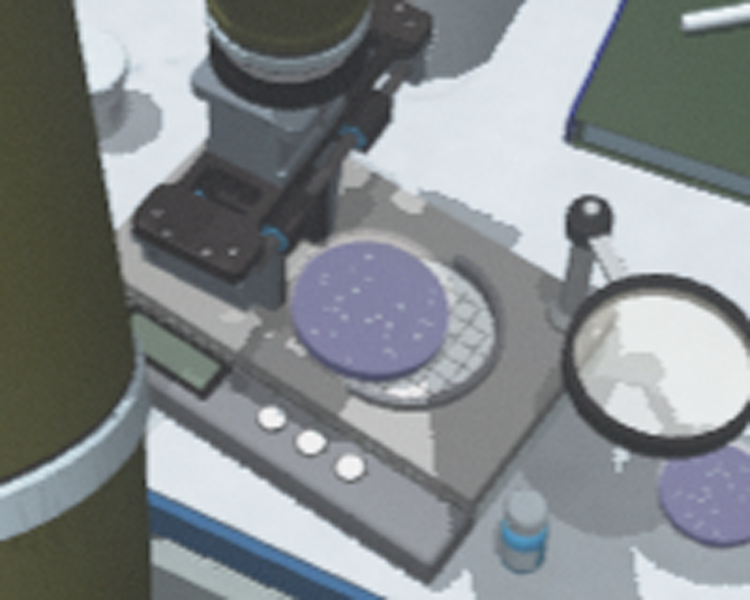

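The picture shows the plate half over the recess, centred in the cradle and not rotated off line. I'll push on in small steps and watch the force.

```bash
python3 - <<'E'
from h import *
print('grid centre',ray((308.8,237.9),48,'top').round(1))
pl=np.array([477,172.]);st=np.array([470,81.]);d=(st-pl)/np.linalg.norm(st-pl)
for k in (62,56,53,51,49):
    robot.servo_line([*(st-d*k),54.5],50)
    s=robot.observe(); print(k,s['t'],s['contact_force'].round(1) if hasattr(s['contact_force'],'round') else s['contact_force'],np.round(s['tcp_pos'],1))
    if np.linalg.norm(np.array(s['contact_force'])[:2])>8: break
a=shot('top','c_top.png')
for D in viewer.pinpoint('plate','top')[:2]: print(D['confidence'],world(D['at'],'top').round(1))
b=shot('side','c_side.png')
for D in viewer.pinpoint('plate','side')[:2]: print(D['confidence'],world(D['at'],'side').round(1))
A=cv2.resize(a[190:290,230:360],None,fx=4,fy=4,interpolation=cv2.INTER_CUBIC)
c=b[190:270,215:345]
B=cv2.resize(c,(520,320),interpolation=cv2.INTER_CUBIC)
cv2.imwrite('pics/c.png',cv2.resize(np.vstack([A,B]),None,fx=.83,fy=.83)[:,:,::-1])
E
```

```text
grid centre [471.1  79.6  48. ]
62 6.7917 [-0.2 -0.2 -0.6] [474.8 142.2  54.6]
56 7.0583 [-0.4  0.2 -0.6] [474.3 136.4  54.5]
53 7.3083 [-0.4  0.7  0.6] [474.2 133.8  54.6]
51 7.5583 [1.  2.3 0.8] [474.4 132.3  54.7]
49 7.8083 [ 2.1  5.9 -0.5] [474.9 131.5  55. ]
0.86 [474.3 -96.5   5.8]
0.63 [472.9  81.3  45.3]
0.93 [469.   85.2  44.5]
0.71 [456.5 335.   -2.8]
```

View pics/c.png

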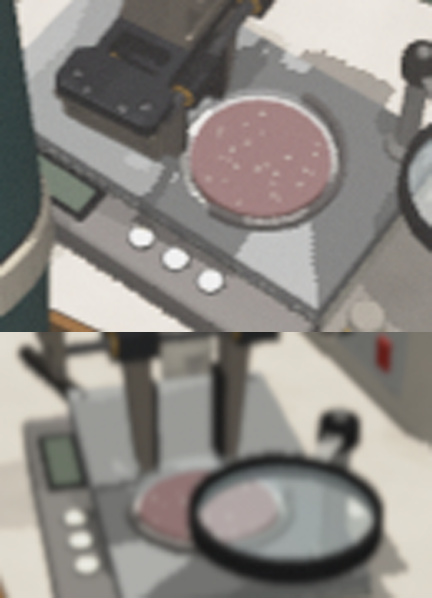

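The plate is against the collar, about 6 N. I'll back off and check that it lies flat.

```bash
python3 - <<'E'
from h import *
p=np.array(robot.observe()['tcp_pos'])
robot.servo_line([p[0]+2,p[1]+25,56],100); robot.servo_line([p[0]+2,p[1]+60,140],200)
s=robot.observe(); print(s['t'],s['contact_force'])
a=shot('top','d_top.png')
for n in('plate','stage_centre','lens_centre','oil_bottle'):
  for D in viewer.pinpoint(n,'top')[:2]: print(n,D['confidence'],world(D['at'],'top').round(1))
for D in viewer.silhouettes('plate','top')[:2]:
  e=max(cv2.findContours(D['mask'].astype('uint8'),0,1)[0],key=cv2.contourArea)[:,0]
  W=np.array([ray(q,60 if e[:,1].mean()<260 else 15,'top') for q in e]); print(e.mean(0),(W.min(0)+W.max(0))/2,np.ptp(W,0))
b=shot('side','d_side.png')
for n in('plate','lens_centre'):
  for D in viewer.pinpoint(n,'side')[:2]: print(n,D['confidence'],world(D['at'],'side').round(1))
A=cv2.resize(a[200:270,260:350],None,fx=6,fy=6,interpolation=cv2.INTER_CUBIC)
# overlay: predicted top-rim circle of a flat seated plate
cv2.imwrite('pics/d.png',A[:,:,::-1])
E
```

```text
9.0333 [ 0.17162503 -1.13000974 -0.4431107 ]
plate 0.6 [470.1  80.   49.9]
plate 0.57 [476.  -94.2   2.5]
lens_centre 0.87 [456.6 -56.4 133.7]
oil_bottle 0.6 [399.3 -19.8  -1. ]
[308.02521008 236.02521008] [468.6567752   80.13508459  60.        ] [9.20604135e+01 8.94509036e+01 2.27373675e-13]
[391.51136364 281.75      ] [474.82512984 -99.37147319  15.        ] [6.82855472e+01 6.41944083e+01 2.27373675e-13]
plate 0.76 [473.3  82.4  44.3]
plate 0.7 [481.4 -98.    0.6]
lens_centre 0.94 [458.5 -52.9 134.3]
```

View pics/d.png

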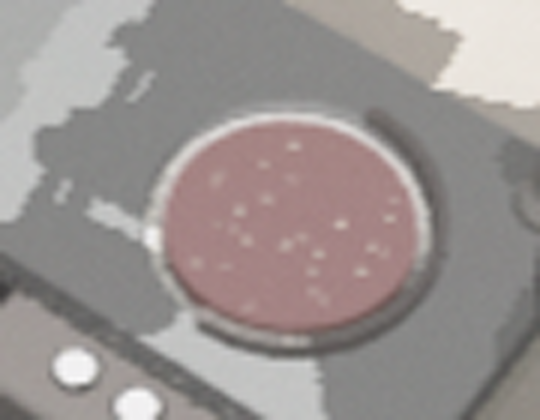

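The plate looks concentric with the recess. A light touch on the rear of its top will show whether it has dropped: contact at z≈60 means seated, ≈65 means perched.

```bash
python3 - <<'E'
from h import *
grip(0.0)
r=robot.observe()['tcp_rot']
robot.servo_line([473,113,80],150); robot.servo_line([473,113,68],100)
f0=np.array(robot.observe()['contact_force'])
for z in np.arange(66.5,58,-1):
    robot.servo_line([473,113,z],20); s=robot.observe(); f=np.array(s['contact_force'])-f0
    print(z,round(s['tcp_pos'][2],1),f.round(1))
    if f[2]>4: break
robot.servo_line([473,113,90],150); print(robot.observe()['t'])
a=shot('top','e_top.png')
for D in viewer.pinpoint('plate','top')[:2]: print(D['confidence'],world(D['at'],'top').round(1))
E
```

```text
66.5 66.8 [-0.6  0.4 -0. ]
65.5 65.5 [ 0.3 -0.8 -1.1]
64.5 64.4 [-0.  -0.  -0.7]
63.5 63.4 [-0.7  0.6 -0.4]
62.5 62.4 [-0.2  0.1  0.4]
61.5 61.4 [-0.2 -0.1  0.6]
60.5 60.5 [-0.1  0.5  0.6]
59.5 60.4 [-3.3 -1.4 12.4]
13.6
0.87 [470.   81.6  44.2]
0.73 [475.8 -98.6   5.2]
```

The plate is seated: contact came at z≈60.4. Next is the lens, pushed along its arc with the finger face tangent to the ring. I'll check IK first, then move.

```bash
cat >> h.py <<'E'
S=np.array([470.5,81.]);L=np.array([457.,-54.5])
m=(S+L)/2;v=L-S;h=np.sqrt(88**2-(v@v)/4);u=np.array([-v[1],v[0]])/np.linalg.norm(v);P=m+u*h
ang=lambda q:np.arctan2(*(q-P)[::-1])%(2*np.pi)
th0=ang(L);th1=ang(S)
def wp(th,off,sg):
    rad=np.array([np.cos(th),np.sin(th)]);tan=np.array([-rad[1],rad[0]])
    return P+88*rad+off*tan, down(sg*rad)
E
python3 - <<'E'
from h import *
print(P,th0,th1)
for sg in(1,-1):
  for th in np.linspace(th0+.25,th1-.05,7):
    p,r=wp(th,58,sg);
    for z in(126,):
      q=kin.ik([*p,z],r); print(sg,round(th,2),p.round(0),None if q is None else np.round(q,2))
p,r=wp(th0,80,1); print(kin.ik([*p,230],r), kin.ik([473,113,230],robot.observe()['tcp_rot']))
print('knob',ray((357,208),150,'top'),np.round(robot.observe()['joints'],2))
E
```

```text
[519.22813526   7.72265811] 3.9269468064479254 2.1576319227902596
1 4.18 [524. -98.] [-0.65  0.57  1.01  2.01 -0.62  0.91 -1.41]
1 3.83 [488. -93.] [-0.73  0.54  1.1   2.1  -0.64  0.89 -1.71]
1 3.49 [456. -77.] [-0.86  0.54  1.22  2.18 -0.67  0.88 -2.02]
1 3.14 [431. -50.] [-0.99  0.54  1.31  2.24 -0.69  0.88 -2.37]
1 2.8 [417. -17.] [ 0.03  0.21 -0.08  2.22  0.03  0.71  2.73]
1 2.45 [414.  19.] [-0.1   0.21 -0.03  2.23  0.01  0.71  2.32]
1 2.11 [424.  54.] [-0.22  0.23  0.02  2.2  -0.01  0.71  1.91]
-1 4.18 [524. -98.] [-0.1   0.39  0.27  1.98 -0.14  0.79  1.29]
-1 3.83 [488. -93.] [-0.18  0.34  0.36  2.07 -0.17  0.76  0.97]
-1 3.49 [456. -77.] [-0.29  0.29  0.45  2.15 -0.19  0.74  0.63]
-1 3.14 [431. -50.] [-0.44  0.25  0.55  2.22 -0.2   0.72  0.24]
-1 2.8 [417. -17.] [-0.6   0.23  0.64  2.26 -0.21  0.71 -0.16]
-1 2.45 [414.  19.] [-0.76  0.23  0.72  2.26 -0.24  0.71 -0.56]
-1 2.11 [424.  54.] [-0.9   0.27  0.8   2.24 -0.3   0.73 -0.92]
[-0.76783706  0.41099904  1.1727523   1.94100966 -0.4321126   1.07463447
 -1.76721676] [-0.83274763  0.17733299  0.59901883  2.00727045 -0.11907963  0.99164326
 -0.25208171]
knob [509.23452235   4.35080625 150.        ] [-0.7   0.4   0.47  2.12 -0.29  0.68 -0.11]
```

```bash
python3 - <<'E'
from h import *
p=np.array(robot.observe()['tcp_pos']); robot.servo_line([p[0],p[1],215],300)
p,r=wp(th0,85,-1); robot.movep([*p,215],r); robot.servo_line([*p,127],200)
f0=np.array(robot.observe()['contact_force']); print(robot.observe()['t'])
done=False
for th in list(np.linspace(th0,th1+.2,9)):
    p,r=wp(th,58,-1); robot.servo_line([*p,127],70,r)
    s=robot.observe(); f=np.array(s['contact_force'])-f0; print(round(th,2),round(s['t'],2),f.round(1))
    if np.linalg.norm(f)>12: done=True;break
if not done:
  for th in np.arange(th1+.16,th1-.12,-.03):
    p,r=wp(th,58,-1); robot.servo_line([*p,127],40,r)
    s=robot.observe(); f=np.array(s['contact_force'])-f0; print(round(th-th1,2),round(s['t'],2),f.round(1))
    if np.linalg.norm(f)>6: break
a=shot('top','f_top.png');b=shot('side','f_side.png')
cv2.imwrite('pics/f.png',np.hstack([cv2.resize(i,None,fx=2,fy=2,interpolation=cv2.INTER_CUBIC) for i in (a[180:310,210:405],b[190:320,205:400])])[:,:,::-1])
for cam in('top','side'):
  for D in viewer.pinpoint('lens_centre',cam)[:1] if cam=='side' else []: print(D['confidence'],world(D['at'],cam).round(1))
E
```

```text
16.1
3.93 16.63 [-0.5  0.2 -0.5]
3.73 17.07 [0.2 0.5 0. ]
3.53 17.52 [-0.4 -0.6 -0.4]
3.34 17.96 [-1.3  0.4  0.1]
3.14 18.4 [ 0.  -0.6 -0.1]
2.95 18.84 [-0.4  1.1 -0.3]
2.75 19.28 [-0.5 -0.6 -0.8]
2.55 19.73 [-0.7 -0.1 -1.3]
2.36 20.17 [-0.8 -0.3  0.8]
0.16 20.43 [-0.4 -0.1 -0.2]
0.13 20.68 [-0.7 -0.5 -0.5]
0.1 20.93 [ 0.1  0.4 -0. ]
0.07 21.18 [ 0.   0.3 -0.5]
0.04 21.43 [-0.9  0.2 -0.7]
0.01 21.68 [-1.2  0.5  0.3]
-0.02 21.93 [-1.3 -0.3  1.2]
-0.05 22.18 [-3.9 -5.7  2.8]
0.75 [471.9  86.1 131.5]
```

View pics/f.png

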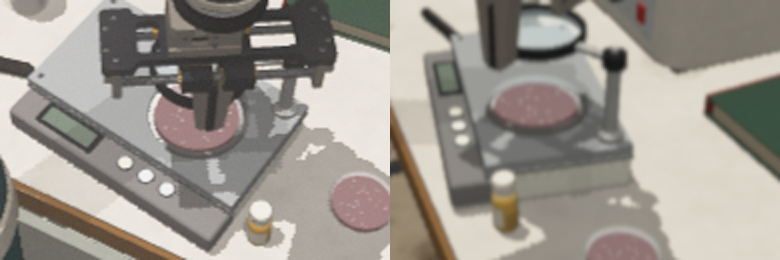

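The force jumped to 7 N at the expected stop angle, with the lens over the plate. I'll push slightly further to confirm it is firm, then retract and check.

```bash
python3 - <<'E'
from h import *
p,r=wp(th1-.07,58,-1); robot.servo_line([*p,127],40,r); print(robot.observe()['contact_force'])
p,r=wp(th1-.05,85,-1); robot.servo_line([*p,127],100)
robot.servo_line([*p,240],200); 
q=robot.observe()['joints']; robot.movep([400,-200,300],r)
s=robot.observe(); print(s['t'],s['contact_force'])
a=shot('top','g_top.png'); 
N=('lens_centre','plate','specimen_cup','marker','oil_bottle')
for cam in('top','side'):
  if cam=='side': b=shot('side','g_side.png')
  for n in N:
    for D in viewer.pinpoint(n,cam)[:2 if n=='plate' else 1]: w=world(D['at'],cam); print(cam,n,D['confidence'],w.round(0),'rel S',(w[:2]-S).round(0) if n in N[:2] else '')
cv2.imwrite('pics/g.png',np.hstack([cv2.resize(i,None,fx=2,fy=2,interpolation=cv2.INTER_CUBIC) for i in (a[150:310,180:375],b[180:340,205:400])])[:,:,::-1])
E
```

```text
[-5.21772413 -9.07833124  6.26840947]
24.7083 [0.62716418 0.74931926 0.38826275]
top plate 0.9 [474. -98.   6.] rel S [   4. -179.]
top oil_bottle 0.83 [400. -23.  -2.] rel S 
side lens_centre 0.72 [476.  84. 133.] rel S [5. 3.]
side plate 0.71 [471.  84.  46.] rel S [0. 3.]
side plate 0.58 [ 482. -100.    0.] rel S [  12. -181.]
side specimen_cup 0.45 [553. 328.  -5.] rel S 
side marker 0.5 [454. 337.  -2.] rel S 
side oil_bottle 0.88 [399. -20.  -5.] rel S
```

View pics/g.png

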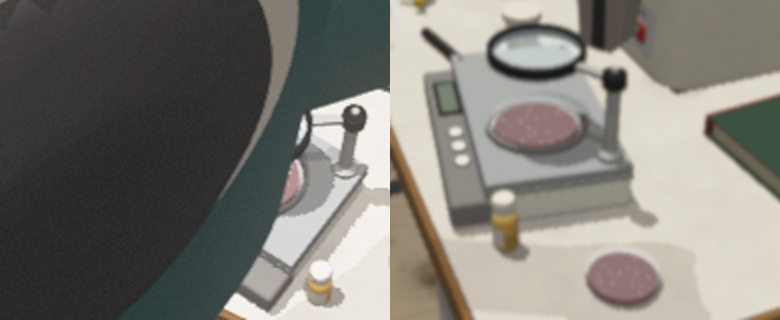

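```bash
python3 - <<'E'
from h import *
robot.movep([250,-450,350],robot.observe()['tcp_rot'])
a=shot('top','h_top.png'); s=robot.observe(); print(s['t'],s['contact_force'])
for n in('lens_centre','plate','specimen_cup','marker','oil_bottle'):
    for D in viewer.pinpoint(n,'top')[:2]: w=world(D['at'],'top'); print(n,D['confidence'],w.round(0))
cv2.imwrite('pics/h.png',cv2.resize(a[150:310,180:410],None,fx=3.4,fy=3.4,interpolation=cv2.INTER_CUBIC)[:,:,::-1])
E
```

```text
26.4917 [ 0.80874342 -0.13357252  0.41336266]
plate 0.81 [476. -95.   3.]
plate 0.52 [471.  81.  43.]
oil_bottle 0.58 [402. -20.  -0.]
```

View pics/h.png

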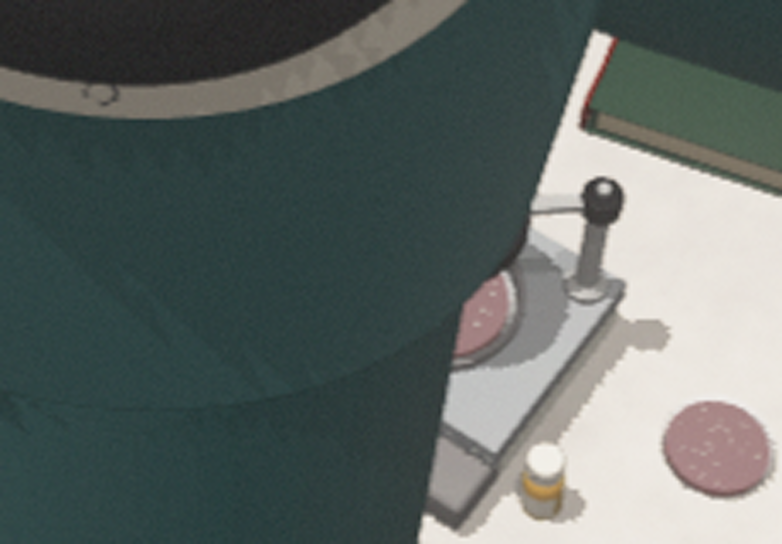

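```bash
python3 - <<'E'
from h import *
robot.job_done(); print(robot.observe()['t'])
E
```

```text
the job is handed in; nothing more can be done
the job is handed in; nothing more can be done
```

The plate is in the recess and the lens is at its stop above it. I handed the job in at about 26.5 s, with the arm clear and the wrist force near zero.

- **Plate:** I pushed it about 90 mm along the deck with the two fingertips until it met the collar at about 6 N. A light touch on the rear of its top, peaking at about 12 N, made contact at z≈60 mm. That is the height of a plate lying on the recess floor. The cameras put its centre about 1 to 3 mm from the recess centre, and it was still there after the lens moved.
- **Lens:** I pushed it round on the outside of its ring. The force rose sharply to about 7 N at the expected stop angle, and to about 12 N when I pushed slightly further. The side camera puts its centre about 6 mm from the estimated recess centre, a little more than that reading's usual 4 mm error.
- **Cup, marker and bottle:** They measured where they were at the start, within the measurement error.

**Not confirmed:** the arm blocked the top camera at the end, so the final lens, cup and marker positions rest on the side camera alone, and the lens also on the force at the stop. I touched only the rear of the plate. That the front is down rests on the pictures.

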